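# Bring the honey round to the front of the jar carousel and hold it there

### The arm

A 6-joint arm with a two-finger parallel gripper is mounted at the origin on a cart in front of the work surface, level with it; the furniture and walls round the work are solid. World frame = base frame: x ahead of the robot, y to its left, z up, the work surface at z = 0. Lengths are in m, angles in degrees, forces in N, time in s.
With the tool pointing down it reaches from about 0.325 to 1 m from the base axis. Payload 5.1 kg.
Tool frame: the origin (TCP) lies at the centre of the arm's flange, where the gripper is bolted on; the fingertips stand 173 mm ahead of it and the grasp point (between the pads) lies 155 mm ahead of it (env.tip_extent is the z of the fingertips in the tool frame, in m); z points along the fingers, y is the line along which they close (so a half turn about z gives the same grasp; the last joint's range is limited). The gripper opens to 85 mm and grips with 20 to 120 N. Pads are 22 mm wide; open, the fingers measure 114 mm over their backs; the gripper's body (76 mm by 85 mm) begins 54 mm behind the grasp point. The pads swing forward as they close: fully open they stand 13 mm farther back than shut.
Start: joints at [67.575, 7.093, 94.555, -0, 78.352, -4.733], TCP at [0.198, 0.619, 0.405] pointing down, gripper open.
Joint ranges: [-149.61, 149.61], [-58.7, 133.49], [1.44, 155.28], [-77.14, 257.14], [18.33, 153.61], [-166.67, 166.67]. Speed limits (degrees/s): [147.25, 147.25, 180, 180, 180, 180].

### API

Orientations are given as [roll, pitch, yaw] about the fixed x, y, z axes, in that order (R = Rz(yaw) Ry(pitch) Rx(roll)).
In Python, from station import env gives the robot as it stands.
- The arm moves only by the shell command python3 -m jog 'ROWS' [OPENING] [FORCE]. ROWS is JSON, one flat list of numbers, 4 for each row, row after row: the shift along the tool's x, y, z in m, then the turn about the tool's z in rad. In form: [x, y, z, spin, x, y, z, spin, ...]. A call has 1 to 5 rows; each row shifts and turns the commanded pose from where the row before left it, along the tool's axes as they then stand; what a row does not reach is not made up. A row lasts 1/12 s, in which the tool goes at most 41.7 mm and 7.16 degrees, less where a joint would pass 70% of its speed; a pose out of reach is approached as far as the arm can. A call with a gripper value outside its range is refused whole. OPENING is the finger opening in m, from 0 to 0.0854, set as the call begins (- or left out, the last holds). The fingers move at their own pace and stop on an object; FORCE is the grip in N (left out, the last holds). Time passes only in rows, so rows that do not move let the fingers close. It gives the time, the measured TCP pose, the force, the opening and the grip force at its end, in the units of the state.
- env.get_obs(): the state, without advancing time (a new reading comes with each control period).
- env.read_camera(name): name is "scene" or "top" or "wrist"; returns a dict with "color" (480x640x3 uint8, blue, green, red), "fov_y" (degrees; the focal length in pixels is half the picture's height over the tangent of half this angle, whatever the lens; pixels are square), "cx", "cy" (the principal point, pixels), "position" and "orientation" of the camera in the world. Camera axes: x right, y down, z forward; pixel columns grow to the right and rows downward; lengths in m; the calibration is good to about 2 mm. A picture is of the moment at which its call begins. There is no depth.
- env.close_job(): hands the job in; it is judged then, once.
The state is a dict: "t": time; "joint_positions": joint angles; "dq": joint speeds; "joint_efforts": joint torques, N m; "position": TCP position; "tcp_rot": TCP orientation; "force": force on the tool from outside, world axes, zero at the start; "moment": the same for the moment, N m; "grip_width": finger opening in m; "gripper_force": force on a finger pad.
Only numpy, scipy, OpenCV 4.12 (cv2) and the standard library are available. Lean on these libraries where they do the work, as an engineer would, in place of code of your own. Each camera call takes 0.05 s, during which the arm holds its last target. There are 200 camera calls.

### The job

The counter's jar carousel is locked, and a customer wants the honey. Draw the red-gripped lock bolt fully out, then turn the carousel by its wooden T-handle until the honey jar stands in the middle of the opening at the front of the wire rail, with every jar still standing in its ring. Finish while gripping the T-handle, holding the turntable still so that the jar can be taken; do not let go, and leave the other things on the counter alone.

Things in the scene. Friction and masses are not known exactly. Their poses are not given: they have to be found in the camera images.
- carousel: fixed foot of the jar carousel: dark wooden disc 280 mm across, 12 mm high, at the counter. Origin: centre of its underside, on the turning axis; z up; -x is its front, towards the robot, turned by up to 0.2 rad. A steel wire rail (radius 135 mm, top 65 mm above the counter) runs round it, open at the front. +y points to the lock bolt, whose wooden sole reaches 233 mm from the axis
- turntable: light wooden disc 234 mm across, top 26 mm above the counter, turning about the foot's upright axis; no spring, about 0.1 N m of friction, over a full turn either way. Origin: on the axis at counter height; axes as the foot's at the start. Four steel jar rings (87 mm inside, 14 mm high), centred 72 mm from the axis on its +-x and +-y. Rim slots beside the rings take the bolt's end: locked
- handle (a point): wooden T-handle on the turntable's centre post, turning with the turntable: a bar 70 mm long (along the turntable's x), 16 mm thick (its y), 22 mm high. This point: middle of the bar, on the turning axis, 197 mm above the counter. It is the highest part of the carousel; the honey jar's lid ends 136 mm, the jam jars' lids 128 mm above the counter
- bolt (a joint): how far the lock bolt is drawn out (m): 0 to 0.004 at the start (locked), 0.028 fully out at its stop. It slides straight outward along the foot's +y, level, against about 1.5 N of friction, and stays where it is left. The turntable is free beyond about 0.013
- bolt_grip (a point): point to pinch on the lock bolt's upright red grip, on its middle, 60 mm above the counter; 180 mm from the axis along the foot's +y when the bolt is fully in; it moves with the bolt. The grip is 12 mm thick along the foot's x, 28 mm long along the foot's y, its top is 78 mm above the counter, and it stands free above 27 mm
- front_place (a point): on the foot's front side, 72 mm from the axis, 26 mm above the counter, in the middle of the rail's opening (100 degrees wide, a small brass stud on the foot's rim marks its middle): where the centre of the honey jar's underside belongs. Behind the carousel stands the pastry display: its glass top, 0.39 m above the counter, begins 0.63 m ahead of the robot
- honey_jar: the honey jar: clear glass, pale amber honey, beige label, white-grey lid; 71 mm across, 110 mm high, about 0.45 kg. Origin: centre of its underside. It starts in the left, rear or right ring, never in the front one; its label may point any way. It stands loose in the ring with about 3 mm of play (its body is squarish, 80 mm over its rounded corners)
- jam_jar_a: jam jar (red jam, white lid, 72 mm across, 102 mm high, about 0.5 kg), origin: centre of its underside; starts in the front ring
- jam_jar_b: second jam jar, like the first; starts in one of the left, rear and right rings
- jam_jar_c: third jam jar, like the first; starts in one of the left, rear and right rings
- mug: white mug, 92 mm across, 95 mm high, on the dark cash desk behind and left of the carousel; to be left alone. Origin: under its middle
- sugar_shaker: small glass sugar shaker with grey top, 44 mm across, 90 mm high, on the cash desk; to be left alone. Origin: under its middle
- timer: red baking timer, 62x70x70 mm, behind and left of the carousel, beside the pastry display; to be left alone. Origin: under its middle
- oat_roll: round oat roll, 87x96x47 mm, right of the carousel; to be left alone. Origin: under its middle
- pretzel_a: brown pretzel, 122x119x45 mm, right of the carousel; to be left alone. Origin: under its middle

How it is judged:
By the outcome, as a careful person would: the job done as asked, in the order asked, and still so for the second after the job is handed in, while the arm keeps its last pose, push and grip.
It also fails if it takes over 58 s, if anything falls off the work surface, if the arm or the gripper's body presses on something with over 40 N, if the wrist force passes 120 N, or if a joint passes its speed limit or range.

## Working session

There is one attempt and no reset: what is moved stays moved. The work goes in short steps, Python scripts to look and compute and a shell command to move; the robot and the scene stay as the last step left them, time stands still between calls to the robot, and variables do not carry over. Pictures are saved under pics/ and viewed, at most 10 in all, crops included, and the job is handed in when it is done.

```bash
ls; mkdir -p pics; python3 - <<'E'
from station import env
import cv2
o=env.get_obs(); print(o)
for n in("scene","top"):
    c=env.read_camera(n); cv2.imwrite(f"pics/{n}0.png",c["color"]); print(n,{k:v for k,v in c.items() if k!="color"})
E
```

```text
pics
{'t': 0.0, 'joint_positions': array([ 6.75760023e+01,  7.13430975e+00,  9.46338966e+01,  7.17063272e-04,
        7.83521378e+01, -4.73162954e+00]), 'dq': array([ 0.0410323 ,  0.02374361,  0.00799631, -0.11149497, -0.01599322,
       -0.02647196]), 'joint_efforts': array([-2.59302878e-04, -4.23596799e+01, -3.65450299e+01, -5.57357373e-05,
        6.83068880e-03,  7.51836012e-06]), 'position': array([0.19745969, 0.6190211 , 0.40344536]), 'tcp_rot': array([-1.79880124e+02, -1.06266251e-02,  1.62307475e+02]), 'force': array([0.15739227, 0.78843726, 0.24596537]), 'moment': array([ 0.00078243, -0.00220794, -0.04129991]), 'gripper_force': 0.0, 'grip_width': 0.08563618662358982}
scene {'fov_y': 51.796024380018586, 'cx': 318.1189677332842, 'cy': 239.16785085448697, 'position': array([-0.41260021, -0.85406407,  0.74023838]), 'orientation': array([-117.46411023,   -0.44241291,  -58.35740494])}
top {'fov_y': 47.443032464884794, 'cx': 323.79778134890483, 'cy': 243.09274238798918, 'position': array([ 0.43112095, -0.23414187,  1.40056745]), 'orientation': array([-172.66625856,    0.19347696,  -89.84354362])}
```

View pics/scene0.png

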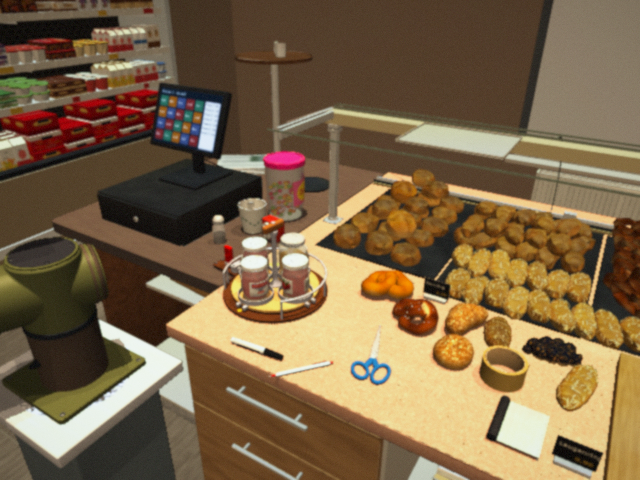

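View pics/top0.png

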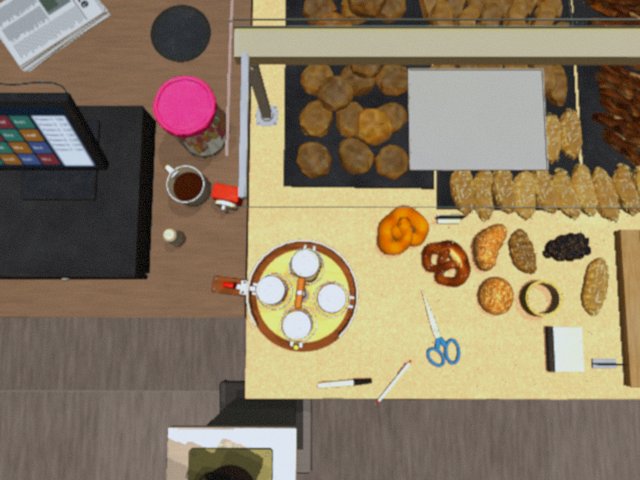

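Top view: the carousel is centred near (301,296), the red grip near (229,285), the T-handle bar near (300,293) and the stud near (296,347). I'll measure these and zoom in.

```bash
cat > h.py <<'E'
import numpy as np,cv2
from scipy.spatial.transform import Rotation as R
from station import env
def ray(c,uv):
    f=240/np.tan(np.radians(c["fov_y"]/2))
    d=np.array([(uv[0]-c["cx"])/f,(uv[1]-c["cy"])/f,1.])
    return R.from_euler("xyz",c["orientation"],degrees=True).apply(d)
def onz(c,uv,z):
    d=ray(c,uv);p=np.array(c["position"]);return p+d*(z-p[2])/d[2]
def proj(c,P):
    f=240/np.tan(np.radians(c["fov_y"]/2))
    q=R.from_euler("xyz",c["orientation"],degrees=True).inv().apply(np.array(P)-c["position"])
    return np.array([f*q[0]/q[2]+c["cx"],f*q[1]/q[2]+c["cy"]])
E
python3 - <<'E'
from h import *
c=env.read_camera("top");im=c["color"];hsv=cv2.cvtColor(im,cv2.COLOR_BGR2HSV)
s=env.read_camera("scene")["color"]
a=cv2.resize(im[230:360,205:365],None,fx=2.5,fy=2.5,interpolation=cv2.INTER_CUBIC)
b=cv2.resize(s[210:325,215:335],None,fx=2.83,fy=2.83,interpolation=cv2.INTER_CUBIC)[:325,:340]
cv2.imwrite("pics/crop0.png",np.hstack([a,b]))
# light wood/yellow disc ring + foot: dark reddish brown annulus outer contour
m=((hsv[...,2]<170)&(hsv[...,1]>130)).astype(np.uint8);m[:235]=0;m[355:]=0;m[:,:248]=0;m[:,362:]=0
cs,_=cv2.findContours(m,cv2.RETR_EXTERNAL,cv2.CHAIN_APPROX_NONE);k=max(cs,key=lambda q:cv2.boundingRect(q)[2])
e=cv2.fitEllipse(cv2.convexHull(k));print(e,"foot",onz(c,e[0],.012))
w=onz(c,(e[0][0]+e[1][0]/2,e[0][1]),.012)-onz(c,(e[0][0]-e[1][0]/2,e[0][1]),.012);print("dia",w)
r=((hsv[...,1]>200)&(hsv[...,2]>150)&((hsv[...,0]<5)|(hsv[...,0]>175))).astype(np.uint8);r[:270]=0;r[300:]=0;r[:,:215]=0;r[:,250:]=0
ys,xs=np.nonzero(r);print(len(xs),xs.mean(),ys.mean(),"grip",onz(c,(xs.mean(),ys.mean()),.074))
E
```

```text
((302.0912170410156, 293.154052734375), (101.6731185913086, 104.24962615966797), 83.32361602783203) foot [ 0.4818033  -0.17431449  0.012     ]
dia [ 0.00067171 -0.25765165  0.        ]
47 227.89361702127658 284.5744680851064 grip [0.49981669 0.00324833 0.074     ]
```

View pics/crop0.png

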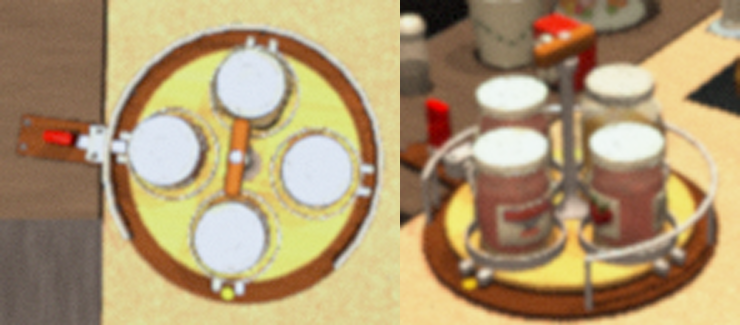

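Crop: the jar behind the bar in the scene view, at the rear-right, has amber content and a greyish lid, so the honey is in the rear ring and needs a 180° turn. Next I'll refine the axis and foot angle.

```bash
python3 - <<'E'
from h import *
c=env.read_camera("top")
f=lambda u,v,z:onz(c,(205+u/2.5,230+v/2.5),z)
h=f(236,158,.208);st=f(228,293,.012)
b=f(241,119,.208)-f(231,197,.208)
l=np.array([f(250,83,.136),f(165,149,.128),f(317,169,.128),f(230,238,.128)])
g=f(59,138,.078)
print("handle",h,"bar ang",np.degrees(np.arctan2(b[1],b[0])),np.hypot(*b[:2]))
print("lids mean",l.mean(0),"x ang",np.degrees(np.arctan2(*(l[0]-l[3])[1::-1])),"y ang",np.degrees(np.arctan2(*(l[1]-l[2])[1::-1]))-90)
print("grip",g,np.hypot(*(g-h)[:2]),np.degrees(np.arctan2(*(g-h)[1::-1]))-90, "stud ang",np.degrees(np.arctan2(*(h-st)[1::-1])),np.hypot(*(h-st)[:2]))
E
```

```text
handle [ 0.47453444 -0.1769028   0.208     ] bar ang -6.854388084903004 0.06816616250082622
lids mean [ 0.47591857 -0.17732463  0.13      ] x ang -7.079838209289396 y ang -7.313328066785658
grip [0.49810319 0.00078482 0.078     ] 0.17924390613468774 -7.555690535959812 stud ang -7.274721068545511 0.12857047386146053
```

```bash
python3 -m jog '[0,0,0,0.116,0,0,0,0.116,0,0,0,0.116,0,0,0,0.116]' 0.085
python3 -m jog '[0,0,0,0.116,0,0,0,0.116,0,0,0,0.116,0,0,0,0.116]'
python3 -m jog '[0,0,0,0.116,0,0,0,0.116,0,0,0,0.116,0,0,0,0.116]'
python3 -m jog '[-0.0288,0.0187,0,0,-0.0288,0.0187,0,0,-0.0288,0.0187,0,0,-0.0288,0.0187,0,0,-0.0288,0.0187,0,0]'
python3 -m jog '[-0.0288,0.0187,0,0,-0.0288,0.0187,0,0,-0.0288,0.0187,0,0,-0.0288,0.0187,0,0,-0.0288,0.0187,0,0]'
python3 -m jog '[-0.0288,0.0187,0,0,-0.0288,0.0187,0,0,-0.0288,0.0187,0,0,-0.0288,0.0187,0,0,-0.0288,0.0187,0,0]'
python3 -m jog '[-0.0288,0.0187,0,0,-0.0288,0.0187,0,0,-0.0288,0.0187,0,0,-0.0288,0.0187,0,0,-0.0288,0.0187,0,0]'
python3 -m jog '[0,0,0.02,0,0,0,0.02,0,0,0,0.02,0,0,0,0,0]'
python3 - <<'E'
from h import *
c=env.read_camera("wrist");cv2.imwrite("pics/w1.png",c["color"]);print({k:v for k,v in c.items() if k!="color"})
o=env.get_obs();print(o["t"],o["position"],o["tcp_rot"])
hsv=cv2.cvtColor(c["color"],cv2.COLOR_BGR2HSV)
r=((hsv[...,1]>180)&(hsv[...,2]>110)&((hsv[...,0]<6)|(hsv[...,0]>174))).astype(np.uint8)
n,_,s,cc=cv2.connectedComponentsWithStats(r)
for i in range(1,n):
    if s[i,4]>60: print(s[i],cc[i],onz(c,cc[i],.078)[:2])
E
```

```text
t: 0.58
position: [0.1975, 0.6192, 0.4045]
tcp_rot: [-180.0, 0.0, 135.4]
force: [0.5, -0.1, 0.2]
grip_width: 0.0848
gripper_force: 0.0
t: 0.92
position: [0.1976, 0.6192, 0.4045]
tcp_rot: [-180.0, 0.0, 108.8]
force: [-0.0, -0.2, -0.6]
grip_width: 0.0851
gripper_force: 0.0
t: 1.25
position: [0.1976, 0.6192, 0.4045]
tcp_rot: [-180.0, 0.0, 82.2]
force: [1.1, 0.0, -0.1]
grip_width: 0.085
gripper_force: 0.0
t: 1.67
position: [0.2719, 0.4629, 0.4045]
tcp_rot: [180.0, 0.0, 82.6]
force: [0.0, -0.0, -0.0]
grip_width: 0.0852
gripper_force: 0.0
t: 2.08
position: [0.3459, 0.3079, 0.4048]
tcp_rot: [180.0, -0.0, 82.6]
force: [0.9, 0.5, 0.7]
grip_width: 0.0849
gripper_force: 0.0
t: 2.5
position: [0.4199, 0.1529, 0.4049]
tcp_rot: [180.0, -0.0, 82.6]
force: [0.5, 0.6, -0.0]
grip_width: 0.0848
gripper_force: 0.0
t: 2.92
position: [0.494, -0.0022, 0.4048]
tcp_rot: [180.0, -0.0, 82.5]
force: [0.1, 0.7, -0.0]
grip_width: 0.0848
gripper_force: 0.0
t: 3.25
position: [0.4923, -0.0006, 0.34]
tcp_rot: [-179.5, 0.0, 82.5]
force: [-0.4, -0.3, -1.2]
grip_width: 0.0852
gripper_force: 0.0
{'fov_y': 61.73167609411469, 'cx': 311.12137179076797, 'cy': 242.95777094120874, 'position': array([0.50112073, 0.07135294, 0.30855126]), 'orientation': array([163.82675291,   0.44680013,  -7.46830053])}
3.3 [ 4.92891997e-01 -4.42250829e-04  3.42243213e-01] [-1.79688803e+02  6.33846050e-03  8.25329270e+01]
[319 216  16  12  80] [325.45   220.3375] [0.50080425 0.01794332]
```

View pics/w1.png

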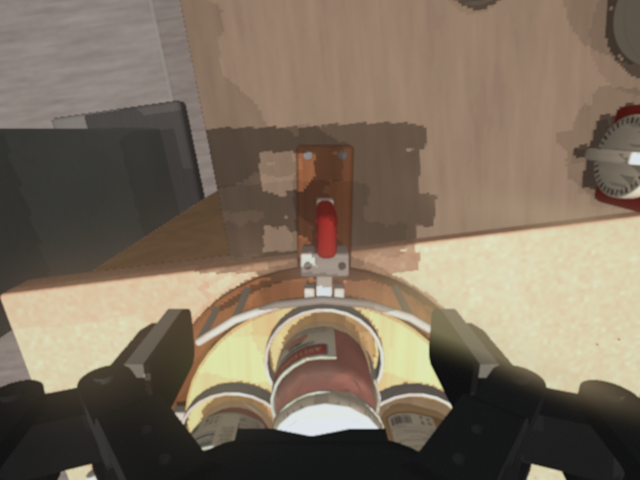

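Wrist view: the red grip runs from (325,200) to (326,256); its lower end is the near edge of the top face.

```bash
python3 - <<'E'
from h import *
c=env.read_camera("wrist");a=onz(c,(326.5,257),.078)[:2];t=np.radians(-7.3)
y=np.array([-np.sin(t),np.cos(t)]);g=a+.014*y
o=env.get_obs();p=o["position"][:2];yaw=np.radians(o["tcp_rot"][2])
d=g-p;X=np.array([np.cos(yaw),np.sin(yaw)]);Y=np.array([np.sin(yaw),-np.cos(yaw)])
A=np.array([.475,-.177]);print(a,g,"from axis",(g-A)@y,(g-A)@[y[1],-y[0]],"tool dx,dy",d@X,d@Y,o["position"])
E
```

```text
[ 0.50004063 -0.00532389] [0.50181954 0.00856263] from axis 0.18746635351583982 0.003023708296219898 tool dx,dy 0.009916510372701522 0.007068733379210998 [ 4.93525124e-01 -3.54034125e-04  3.44260302e-01]
```

```bash
python3 -m jog '[0.003,0.003,0.02,0,0.003,0.003,0.02,0,0,0,0.02,0,0,0,0.02,0,0,0,0.02,0]'
python3 -m jog '[0,0,0.014,0,0,0,0.014,0,0,0,0,0,0,0,0,0]'
python3 -m jog '[0,0,0,0,0,0,0,0,0,0,0,0,0,0,0,0,0,0,0,0]' 0 40
python3 -m jog '[0,0,0,0,0,0,0,0,0,0,0,0,0,0,0,0,0,0,0,0]'
```

```text
t: 3.77
position: [0.5015, 0.005, 0.2463]
tcp_rot: [179.8, -0.0, 82.6]
force: [0.2, -0.6, 0.5]
grip_width: 0.0848
gripper_force: 0.0
t: 4.1
position: [0.501, 0.005, 0.2178]
tcp_rot: [179.9, -0.0, 82.6]
force: [-0.4, -0.0, 0.2]
grip_width: 0.0852
gripper_force: 0.0
t: 4.52
position: [0.5007, 0.0048, 0.2173]
tcp_rot: [179.9, -0.0, 82.6]
force: [-0.3, 0.1, -0.5]
grip_width: 0.0252
gripper_force: 0.0
t: 4.93
position: [0.5003, 0.0048, 0.2171]
tcp_rot: [-179.9, 0.0, 82.5]
force: [-3.7, 0.3, 6.1]
grip_width: 0.0114
gripper_force: 43.3
```

```bash
python3 -m jog '[0.005,0,0,0,0.005,0,0,0,0.005,0,0,0,0.005,0,0,0,0.004,0,0,0]'
python3 -m jog '[0.001,0,0,0,0.001,0,0,0,0,0,0,0]'
python3 -m jog '[0.001,0,0,0,0.001,0,0,0,0,0,0,0]'
python3 -m jog '[0.001,0,0,0,0.001,0,0,0,0,0,0,0]'
```

```text
t: 5.35
position: [0.5035, 0.0287, 0.2171]
tcp_rot: [-179.9, 0.0, 82.6]
force: [-4.0, -1.2, 6.2]
grip_width: 0.0116
gripper_force: 43.3
t: 5.6
position: [0.5037, 0.0307, 0.2171]
tcp_rot: [-179.9, 0.0, 82.6]
force: [-4.2, 0.9, 5.0]
grip_width: 0.0112
gripper_force: 43.3
t: 5.85
position: [0.5039, 0.0315, 0.217]
tcp_rot: [-179.9, 0.2, 82.6]
force: [-6.2, -8.2, 6.6]
grip_width: 0.0116
gripper_force: 43.4
t: 6.1
position: [0.504, 0.0322, 0.217]
tcp_rot: [-179.9, 0.5, 82.6]
force: [-7.7, -17.3, 6.2]
grip_width: 0.0115
gripper_force: 43.5
```

```bash
python3 -m jog '[-0.001,0,0,0,-0.001,0,0,0,0,0,0,0,0,0,0,0]' 
python3 -m jog '[0,0,0,0,0,0,0,0,0,0,0,0,0,0,0,0,0,0,0,0]' 0.085
python3 -m jog '[0,0,-0.02,0,0,0,-0.04,0,0,0,-0.04,0,0,0,-0.04,0,0,0,-0.04,0]'
python3 -m jog '[0,0,-0.02,0,0,0,0,0]'
python3 -m jog '[-0.035,0,0,0,-0.035,0,0,0,-0.035,0,0,0,-0.035,0,0,0,-0.035,0,0,0]'
python3 -m jog '[-0.036,0,0,0,0,0,0,0.12,0,0,0,0.12,0,0,0,0.12,0,0,0,0.12]'
python3 -m jog '[0,0,0,0.12,0,0,0,0.12,0,0,0,0.12,0,0,0,0.12,0,0,0,0.12]'
python3 -m jog '[0,0,0,0.12,0,0,0,0.12,0,0,0,0.12,0,0,0,0.12,0,0,0,0]'
python3 - <<'E'
from h import *
c=env.read_camera("wrist");t=env.read_camera("top");cv2.imwrite("pics/w2.png",np.hstack([cv2.resize(c["color"],(480,360)),t["color"][220:360,190:370][:,:,:].repeat(2,0).repeat(2,1)[:280,:320] if 0 else cv2.copyMakeBorder(t["color"][220:360,190:370],0,220,0,140,0)]))
print(env.get_obs()["position"],env.get_obs()["tcp_rot"],env.get_obs()["joint_positions"],c["position"],c["orientation"])
E
```

```text
t: 6.43
position: [0.5038, 0.0314, 0.217]
tcp_rot: [-179.9, 0.2, 82.6]
force: [-5.1, -7.2, 6.1]
grip_width: 0.0112
gripper_force: 43.4
t: 6.85
position: [0.5041, 0.0327, 0.2166]
tcp_rot: [-180.0, -0.0, 82.6]
force: [0.1, -0.0, -0.0]
grip_width: 0.0716
gripper_force: 0.0
t: 7.27
position: [0.5037, 0.0327, 0.3984]
tcp_rot: [-180.0, -0.0, 82.6]
force: [0.9, -0.2, 0.1]
grip_width: 0.0848
gripper_force: 0.0
t: 7.43
position: [0.5051, 0.0327, 0.4241]
tcp_rot: [179.3, -0.1, 82.6]
force: [0.4, -1.0, 0.5]
grip_width: 0.0847
gripper_force: 0.0
t: 7.85
position: [0.4808, -0.1422, 0.4155]
tcp_rot: [-179.9, -0.0, 82.6]
force: [0.5, 0.1, 0.1]
grip_width: 0.0849
gripper_force: 0.0
t: 8.27
position: [0.4765, -0.177, 0.4152]
tcp_rot: [-179.9, 0.0, 54.7]
force: [-0.1, 0.7, -0.3]
grip_width: 0.0854
gripper_force: 0.0
t: 8.68
position: [0.4766, -0.1765, 0.4152]
tcp_rot: [-179.9, 0.1, 20.3]
force: [-1.0, -0.8, 0.2]
grip_width: 0.0851
gripper_force: 0.0
t: 9.1
position: [0.4766, -0.1765, 0.4154]
tcp_rot: [-180.0, 0.1, -6.9]
force: [0.3, 0.0, 0.3]
grip_width: 0.0848
gripper_force: 0.0
[ 0.47666985 -0.17654834  0.41570383] [-1.79969198e+02  7.97185207e-02 -6.64954410e+00] [-2.63768716e+01 -1.15644740e+01  1.11602222e+02  2.11788808e-03
  8.00476894e+01  7.02723263e+01] [ 0.5465521  -0.18306525  0.38377053] [ 1.63775076e+02  2.83273095e-02 -9.68997088e+01]
```

View pics/w2.png

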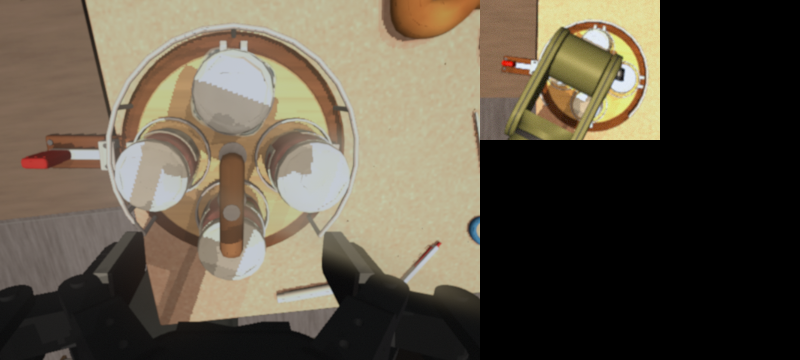

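Wrist view: the T-bar runs from (231,152) to (232,255) in the scaled picture with its middle disc at (231,212). In the top view the bolt is drawn out.

```bash
python3 - <<'E'
from h import *
c=env.read_camera("wrist")
a=[onz(c,(u*4/3,v*4/3),.208) for u,v in((231.5,212),(231,155),(232,254))]
b=a[1]-a[2];print(a[0],(a[1]+a[2])/2,np.hypot(*b[:2]),np.degrees(np.arctan2(b[1],b[0])));print(env.get_obs()["position"],env.get_obs()["tcp_rot"])
E
```

```text
[ 0.47661374 -0.17343391  0.208     ] [ 0.47999059 -0.17384698  0.208     ] 0.06575124118992311 -6.173685758613887
[ 0.47668872 -0.17657345  0.41594758] [-1.79979782e+02  5.94198220e-02 -6.66933998e+00]
```

```bash
python3 -m jog '[0,-0.002,0.015,0.008,0,0,0.02,0,0,0,0.018,0,0,0,0.011,0,0,0,0,0]'
python3 -m jog '[0,0,0,0,0,0,0,0,0,0,0,0,0,0,0,0,0,0,0,0]' 0 30
python3 -m jog '[0,0,0,0,0,0,0,0,0,0,0,0,0,0,0,0,0,0,0,0]'
```

```text
t: 9.67
position: [0.4762, -0.1742, 0.3494]
tcp_rot: [-179.9, 0.3, -7.2]
force: [-0.0, -0.5, -1.0]
grip_width: 0.0852
gripper_force: 0.0
t: 10.08
position: [0.4772, -0.1748, 0.3537]
tcp_rot: [180.0, -0.1, -7.3]
force: [-0.0, -0.6, 0.4]
grip_width: 0.025
gripper_force: 0.0
t: 10.5
position: [0.4771, -0.175, 0.3536]
tcp_rot: [179.9, -0.1, -7.3]
force: [-1.4, -2.4, 4.5]
grip_width: 0.0152
gripper_force: 32.6
```

```bash
python3 -m jog '[0,0,0,-0.01,0,0,0,-0.02,0,0,0,-0.03,0,0,0,-0.04,0,0,0,-0.05]'
python3 -m jog '[0,0,0,-0.05,0,0,0,-0.05,0,0,0,-0.05,0,0,0,-0.05,0,0,0,-0.05]'
python3 - <<'E'
from h import *
o=env.get_obs();print(o["force"],o["moment"],o["joint_positions"][5])
c=env.read_camera("wrist");print(proj(c,[.476,-.174,.208]));cv2.imwrite("pics/w3.png",c["color"])
E
```

```text
t: 10.92
position: [0.4772, -0.1749, 0.3536]
tcp_rot: [180.0, -0.1, 1.4]
force: [-1.3, -0.7, 6.6]
grip_width: 0.0151
gripper_force: 32.7
t: 11.33
position: [0.4771, -0.1747, 0.3536]
tcp_rot: [180.0, -0.0, 15.8]
force: [-2.1, -1.1, 6.4]
grip_width: 0.0153
gripper_force: 32.8
[-2.11000865 -1.08183307  6.43797569] [-0.12989901  0.21021306 -0.07934476] 48.05599687344643
[313.38887211 359.02379662]
```

View pics/w3.png

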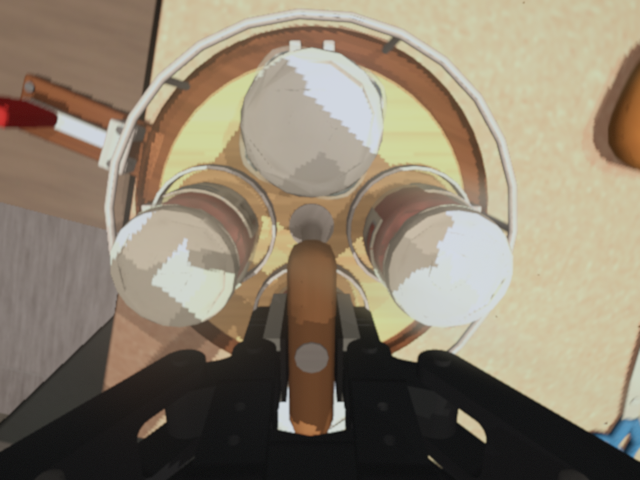

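Turntable turns with the tool (bolt free, jars standing). Continuing.

```bash
python3 -m jog '[0,0,0,-0.06,0,0,0,-0.06,0,0,0,-0.06,0,0,0,-0.06,0,0,0,-0.06]' | tail -4
python3 -m jog '[0,0,0,-0.06,0,0,0,-0.06,0,0,0,-0.06,0,0,0,-0.06,0,0,0,-0.06]' | tail -4
python3 -m jog '[0,0,0,-0.06,0,0,0,-0.06,0,0,0,-0.06,0,0,0,-0.06,0,0,0,-0.06]' | tail -4
python3 -m jog '[0,0,0,-0.06,0,0,0,-0.06,0,0,0,-0.06,0,0,0,-0.06,0,0,0,-0.06]'
python3 -m jog '[0,0,0,-0.06,0,0,0,-0.06,0,0,0,-0.06,0,0,0,-0.06,0,0,0,-0.06]' | tail -4
python3 -m jog '[0,0,0,-0.06,0,0,0,-0.06,0,0,0,-0.06,0,0,0,-0.06,0,0,0,-0.06]' | tail -4
python3 -m jog '[0,0,0,-0.06,0,0,0,-0.06,0,0,0,-0.06,0,0,0,-0.06,0,0,0,-0.06]' | tail -4
python3 -m jog '[0,0,0,-0.06,0,0,0,-0.06,0,0,0,-0.06,0,0,0,-0.06,0,0,0,-0.06]'
python3 -m jog '[0,0,0,-0.06,0,0,0,-0.06,0,0,0,-0.05,0,0,0,-0.04,0,0,0,-0.04]' | tail -4
python3 -m jog '[0,0,0,-0.03,0,0,0,-0.02,0,0,0,-0.02,0,0,0,-0.015,0,0,0,0]'
python3 -m jog '[0,0,0,0,0,0,0,0,0,0,0,0]'
python3 - <<'E'
from h import *
o=env.get_obs();print(o["t"],o["force"],o["moment"],o["tcp_rot"])
c=env.read_camera("wrist");s=env.read_camera("scene")
t=np.radians(-7.3);A=np.array([.476,-.175]);D=np.array([np.cos(t),np.sin(t)])
im=c["color"].copy()
for r,z in((.072,.136),(.14,.012)):
    q=proj(c,[*(A-r*D),z]);print(r,q);cv2.drawMarker(im,tuple(int(v) for v in q),(255,0,0),0,16,1)
b=cv2.resize(s["color"][200:325,210:340],(320,308))
cv2.imwrite("pics/w4.png",np.hstack([cv2.resize(im,(480,360)),cv2.copyMakeBorder(b,0,52,0,0,0)]))
E
```

```text
tcp_rot: [-180.0, -0.0, 33.0]
force: [-2.1, 0.5, 6.2]
grip_width: 0.0155
gripper_force: 32.9
tcp_rot: [-180.0, -0.0, 50.2]
force: [-3.2, 1.3, 7.1]
grip_width: 0.0155
gripper_force: 33.0
tcp_rot: [-179.9, -0.1, 67.4]
force: [-5.5, 1.4, 8.3]
grip_width: 0.0156
gripper_force: 33.1
t: 13.05
position: [0.4767, -0.1743, 0.3536]
tcp_rot: [-179.9, -0.1, 84.6]
force: [-6.0, 1.8, 9.0]
grip_width: 0.0158
gripper_force: 33.2
tcp_rot: [-179.9, -0.1, 101.7]
force: [-7.3, 2.3, 9.0]
grip_width: 0.0154
gripper_force: 33.3
tcp_rot: [-179.9, -0.2, 118.9]
force: [-8.5, 1.3, 10.5]
grip_width: 0.0154
gripper_force: 33.4
tcp_rot: [-179.9, -0.2, 136.1]
force: [-9.2, 1.6, 11.1]
grip_width: 0.0156
gripper_force: 33.4
t: 14.72
position: [0.4762, -0.1747, 0.3536]
tcp_rot: [-179.9, -0.2, 153.3]
force: [-9.6, 0.4, 9.6]
grip_width: 0.0155
gripper_force: 33.4
tcp_rot: [-180.0, -0.2, 167.6]
force: [-10.5, -0.1, 11.2]
grip_width: 0.0157
gripper_force: 33.4
t: 15.55
position: [0.4762, -0.1748, 0.3536]
tcp_rot: [-180.0, -0.3, 172.4]
force: [-10.3, 0.3, 10.6]
grip_width: 0.0154
gripper_force: 33.4
t: 15.8
position: [0.4762, -0.1748, 0.3536]
tcp_rot: [-180.0, -0.3, 172.4]
force: [-10.7, -0.4, 10.0]
grip_width: 0.0156
gripper_force: 33.4
15.8 [-10.71166717  -0.41287683   9.96998322] [-0.04529639  1.39581831  0.00328538] [-179.96104042   -0.25474699  172.36321458]
0.072 [305.96983414 126.05646808]
0.14 [307.45245038  25.30981292]
```

View pics/w4.png

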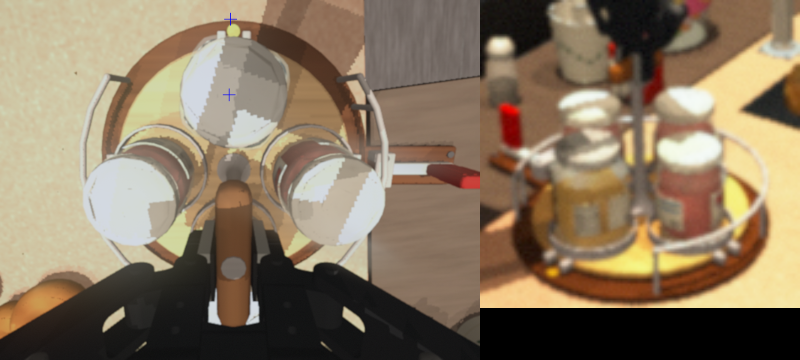

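The picture shows the amber honey jar at the front: its ring brackets straddle the brass stud (233,31), it sits between the rail ends, and all jars are standing. The grip is holding steady, so I'm handing in.

```bash
python3 -c "
from station import env
print(env.close_job())"
```

```text
the job is handed in; nothing more can be done
None
```

I drew the bolt out to its stop and turned the carousel 180°. The honey jar now stands in the middle of the front opening with every jar in its ring. I handed the job in at about 16 s, still gripping the T-handle; no verdict came back.

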